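Press the fluted cupboard's push-to-open door, then swing it wide

ROBOT

A 6-joint arm with a two-finger parallel gripper is mounted at the origin on a cart in front of the work surface, level with it; the furniture and walls round the work are solid. World frame = base frame: x ahead of the robot, y to its left, z up, the work surface at z = 0. Lengths are in mm, angles in rad, forces in N, time in s.
With the tool pointing down it reaches from about 350 to 875 mm from the base axis. Payload 4.2 kg.
Tool frame: the origin (TCP) lies midway between the tips of the shut fingers; the grasp point (between the pads) lies 19 mm behind it; z points along the fingers, y is the line along which they close (so a half turn about z gives the same grasp; the last joint's range is limited). The gripper opens to 85 mm and grips with 20 to 120 N. Pads are 22 mm wide; open, the fingers measure 114 mm over their backs; the gripper's body (76 mm by 85 mm) begins 54 mm behind the grasp point. The pads swing forward as they close: fully open they stand 13 mm farther back than shut.
Start: joints at [-0.968, 0.385, 0.008, 0, -1.194, -0.259], TCP at [210.681, -588.398, 204.312] pointing down, gripper open.
Joint ranges: [-3.14, 3.14], [-1.21, 2.06], [-1.07, 1.41], [-3.16, 2.05], [-2.99, -0.16], [-3.1, 3.1]. Speed limits (rad/s): [2.79, 2.79, 3.14, 3.14, 3.14, 3.14].

INTERFACE

Orientations are given as a unit quaternion [x, y, z, w].
In Python, from bench import arm gives the robot as it stands. The module is installed in compiled form; this text tells all that it offers.
- The arm moves only by the shell command python3 -m handwheel 'ROWS' [OPENING]. ROWS is JSON, a list of rows, each an object of numbers: "x", "y", "z": the shift along the world's x, y, z each as a share of 20 cm, from -1 to 1; "ax", "ay", "az": the turn, a rotation vector about the world's x, y, z each as a share of 90 degrees, from -1 to 1. In form: [{"x": .., "y": .., "z": .., "ax": .., "ay": .., "az": ..}, ...]. A call has exactly 8 rows; each row shifts and turns the commanded pose from where the row before left it; what a row does not reach is not made up. A row lasts 1/10 s, in which the tool goes at most 50 mm and 8.59 degrees, less where a joint would pass 70% of its speed; a pose out of reach is approached as far as the arm can. A call with a number of a shift or a turn outside -1 to 1 is refused whole. A call with a gripper value outside its range is refused whole. OPENING is the opening, from -1 (shut) to 1 (fully open), set as the call begins (- or left out, the last holds). The fingers move at their own pace and stop on an object; the grip force is fixed at half the most. Time passes only in rows, so rows that do not move let the fingers close, or fill a call up. It gives the time, the measured TCP pose, the force, the opening and the grip force at its end, in the units of the state.
- arm.read_state(): the state, without advancing time (a new reading comes with each control period).
- arm.get_image(name): name is "scene" or "top" or "wrist"; returns the picture (420x560x3 uint8, red, green, blue); there is no depth.
- arm.camera_params(name): a dict with "K" (3x3 intrinsics, pixels), "position" and "orientation" of the camera in the world. Camera axes: x right, y down, z forward; pixel columns grow to the right and rows downward; lengths in mm; the calibration is good to about 2 mm. A picture is of the moment at which its call begins: read the wrist's pose just before it. camera_params takes no time and is no camera call; for the wrist camera it gives the pose at the moment of the call.
- arm.job_done(): hands the job in; it is judged then, once.
The state is a dict: "clock": time; "joints": joint angles; "joint_vel": joint speeds; "joint_efforts": joint torques, N m; "position": TCP position; "ee_rot": TCP orientation; "contact_force": force on the tool from outside, world axes, zero at the start; "wrist_torque": the same for the moment, N m; "gripper_width": finger opening in mm; "grasp_force": force on a finger pad.
Only numpy, scipy, OpenCV 4.12 (cv2) and the standard library are available. Lean on these libraries where they do the work, as an engineer would, in place of code of your own. Each camera call takes 0.05 s, during which the arm holds its last target. There are 200 camera calls.

TASK

Open the small counter cupboard that has the fluted (vertically ribbed) door, without gripping anything: press the door in with the closed fingertips near its free right-hand edge until its push-to-open catch lets go, then take the fingers away so that the door springs ajar by itself. Then put the fingers behind the ajar door and push it wide open, square to its cupboard. Do not pinch the door, leave the other cupboard's door shut and unpressed, and leave everything else standing where it is.

Things in the scene. Friction and masses are not known exactly. Their poses are not given: they have to be found in the camera images.
- fluted_unit: the small wooden cupboard with the fluted door, fixed, 150 mm deep (x), 190 wide (y), 150 high; origin at the centre of its underside; its own -x is the front (roughly towards the robot), y left, z up. The two cupboards swap places between starts. Low inside (below 62 mm) sit a spring plunger behind the door's middle and the catch at the front right; above that the front half is empty.
- fluted_door (a joint): fluted door's angle, rad: 0 shut (rests within 0.01), grows as it opens about an upright axis at its left edge; 1.57 is square, stop at 1.6. Negative = pressed in, hard stop -0.035 (6 mm at the free edge). About 4 mm in (6 to 7 N there, more near the hinge) the catch lets go for good; as the fingers retreat the door springs to about 0.4. It stays where left; swinging takes 1 to 3 N.
- fluted_press (a point): point to press on the fluted door's front face, 30 mm in from the free right edge, 100 mm above the worktop; moves with the door. x points into the door, y along it to the hinge, z up. Door: 180 mm wide, 20 thick with its ribs, 4 to 146 mm above the worktop, no handle. Steel pins stick 60 mm out of its back near the free edge, all below 62 mm: behind it keep fingertips above 70 mm.
- fluted_hinge (a point): point on the fluted door's hinge axis, 75 mm above the worktop, fixed to the cupboard and with its axes: in the plane of the shut door's back face (75 mm in front of the cupboard's centre), 90 mm left of its middle. The door's back face passes through this axis; its free edge is 180 mm from it; its front face (fluted_door_c4 in the rules; the back face is fluted_door_c3) is 20 mm in front.
- framed_unit: the other cupboard, of the same size and build, whose door has a flat panel in a raised frame; fixed; origin at the centre of its underside, front to -x
- framed_door (a joint): angle of the framed door, rad, same sense and catch as the fluted one; must stay shut
- tin_mid (a point): centre of a round food tin, 58 mm in diameter, 72 mm high, stored at the back of the fluted cupboard; loose
- stored_jar_mid (a point): centre of a glass spice jar with a black cap, 41 mm in diameter, 90 mm high, stored inside the framed cupboard; loose
- mug_mid (a point): centre of a white mug with a handle, 83 x 113 mm, 93 mm high, on the worktop to the left; loose
- jar_mid (a point): centre of a glass spice jar with a black cap, 41 mm in diameter, 90 mm high, on the worktop to the left; loose
- lemon_mid (a point): centre of a lemon, 78 x 55 mm, 56 mm high, on the worktop to the right; loose

How it is judged:
By the outcome, as a careful person would: the job done as asked, in the order asked, and still so for the second after the job is handed in, with the robot touching nothing.
It also fails if it takes over 54 s, if anything falls off the work surface, if the arm or the gripper's body presses on something with over 40 N, if the wrist force passes 120 N, or if a joint passes its speed limit or range.

## Working session

There is one attempt and no reset: what is moved stays moved. The work goes in short steps, Python scripts to look and compute and a shell command to move; the robot and the scene stay as the last step left them, time stands still between calls to the robot, and variables do not carry over. Pictures are saved under pics/ and viewed, at most 10 in all, crops included, and the job is handed in when it is done.

```bash
mkdir -p pics; python3 - <<'E'
from bench import arm
import cv2
for n in("scene","top"):
    p=arm.camera_params(n);print(n,p)
    cv2.imwrite(f"pics/{n}0.png",arm.get_image(n)[:,:,::-1])
print(arm.read_state())
E
```

```text
scene {'K': array([[447.59297479,   0.        , 284.94875339],
       [  0.        , 447.59297479, 207.76299104],
       [  0.        ,   0.        ,   1.        ]]), 'position': array([-592.74046249,  128.15125682,  948.20017706]), 'orientation': array([-0.59221319,  0.67586644, -0.32995846,  0.28916346])}
top {'K': array([[462.58089932,   0.        , 276.38623178],
       [  0.        , 462.58089932, 209.27700527],
       [  0.        ,   0.        ,   1.        ]]), 'position': array([-190.66692146,   70.51803109, 1374.15009262]), 'orientation': array([-0.6584379 ,  0.70974226, -0.18654221,  0.16711509])}
{'clock': 0.1, 'joints': array([-9.68411666e-01,  3.85473337e-01,  6.74109182e-03, -4.03939230e-04,
       -1.19400219e+00, -2.58606205e-01]), 'joint_vel': array([ 0.00045024, -0.00264148,  0.00499701,  0.0014215 ,  0.00082301,
        0.00160266]), 'joint_efforts': array([-7.78420635e-04, -3.93317878e+01,  1.88928276e+01,  4.19797495e+00,
       -2.59228080e-03,  5.01222274e-06]), 'position': array([ 210.46477358, -587.88020466,  203.3310786 ]), 'ee_rot': array([-1.70970559e-01,  9.85275643e-01,  9.58981413e-04, -2.33806762e-04]), 'contact_force': array([-0.07244688, -0.1727703 , -0.99598454]), 'wrist_torque': array([ 0.01729289, -0.03668473,  0.01616583]), 'grasp_force': 0.0, 'gripper_width': 85.50873156797293}
```

View pics/scene0.png

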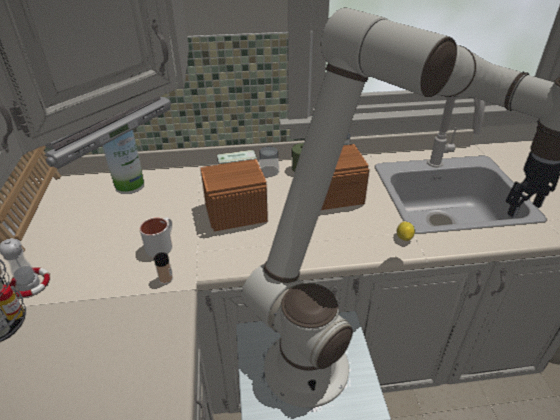

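View pics/top0.png

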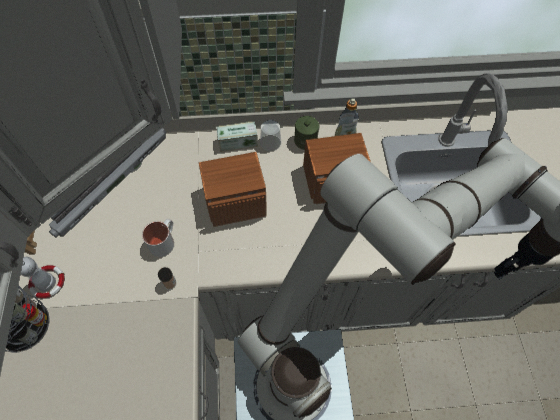

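The left cupboard, at scene (203-267, 165-228), may be the ribbed one. The right one is partly hidden by the arm. I'll enlarge both.

```bash
python3 - <<'E'
import cv2,numpy as np
s=cv2.imread("pics/scene0.png");t=cv2.imread("pics/top0.png")
a=cv2.resize(s[145:235,190:280],(400,400),interpolation=cv2.INTER_CUBIC)
b=cv2.resize(s[140:230,295:385],(400,400),interpolation=cv2.INTER_CUBIC)
cv2.imwrite("pics/c1.png",np.hstack([a,b]))
t=cv2.resize(t[145:235,190:280],(600,600),interpolation=cv2.INTER_CUBIC)
cv2.imwrite("pics/c2.png",t)
E
```

```text
(no output)
```

View pics/c1.png

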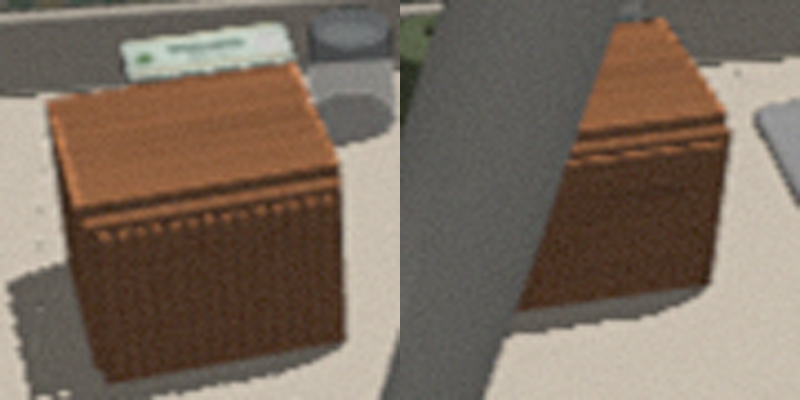

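View pics/c2.png

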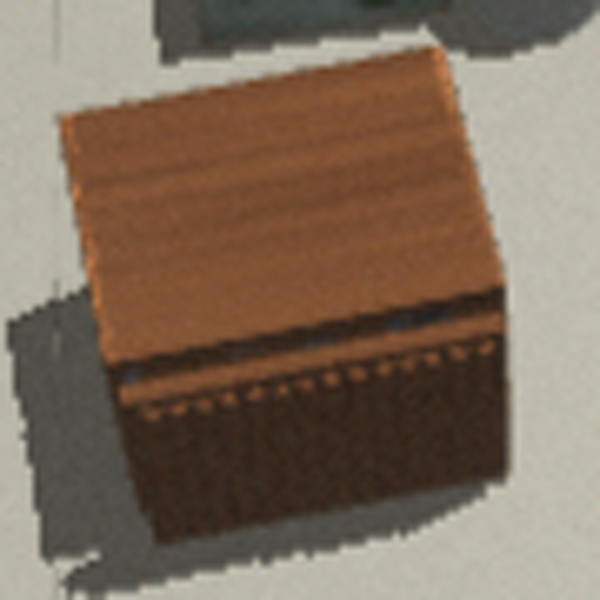

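The fluted cupboard is the left one. The framed cupboard is the right one. In scene crop c1 (scale 4.44) its top corners are at about (50,100), (295,65), (338,170) and (78,208). In c2 (scale 6.67) they are at (65,115), (437,45), (503,287) and (107,362). I'll fit its pose.

```bash
cat > h.py <<'E'
from bench import arm
import numpy as np
from scipy.spatial.transform import Rotation as R
from scipy.optimize import least_squares
def proj(p,c):
    q=R.from_quat(c["orientation"]).inv().apply(np.asarray(p)-c["position"])
    u=q@c["K"].T
    return u[:,:2]/u[:,2:]
E
python3 - <<'E'
from h import *
P=np.array([[75,95,150],[75,-95,150],[-75,-95,150],[-75,95,150],[-95,90,4],[-95,-90,4]],float)
s=np.array([[50,100],[295,65],[338,170],[78,208],[108,380],[343,340]])*90/400+[190,145]
t=np.array([[65,115],[437,45],[503,287],[107,362],[157,543],[508,480]])*90/600+[190,145]
cs,ct=arm.camera_params("scene"),arm.camera_params("top")
def W(v): return R.from_euler('z',v[2]).apply(P)+[v[0],v[1],0]
for name,cc in(("both",((s,cs),(t,ct))),("s",((s,cs),)),("t",((t,ct),))):
    f=lambda v:np.concatenate([(proj(W(v),c)-o).ravel() for o,c in cc])
    r=least_squares(f,[500,100,0.0],x_scale=[10,10,.1]);print(name,r.x,np.abs(r.fun).max());
    if name=="both":v=r.x;print(r.fun.round(1).reshape(-1,2))
Q=lambda p:(R.from_euler('z',v[2]).apply(p)+[v[0],v[1],0]).round(1)
print("press",Q([-95,-60,100]),"hinge",Q([-75,90,75]),"freeedge",Q([-95,-90,75]))
print("normal yaw deg",np.degrees(v[2]))
# other unit approx: right front top corner in scene
def ray(px,c,z):
    d=R.from_quat(c["orientation"]).apply(np.linalg.inv(c["K"])@[px[0],px[1],1]);return c["position"]+d*(z-c["position"][2])/d[2]
print(ray([295+725*.225,140+120*.225],cs,150),ray([295+655*.225,140+20*.225],cs,150))
E
```

```text
both [6.19511885e+02 1.37392811e+02 1.42454753e-01] 1.855626312561668
[[-1.3 -1.5]
 [-0.1 -1.9]
 [ 0.8 -1.2]
 [-1.4 -0.1]
 [-0.8  1.4]
 [ 0.8  0.7]
 [-0.8 -1.4]
 [ 1.5 -1.1]
 [ 1.1  1. ]
 [-0.3  1.1]
 [ 0.1  0.9]
 [ 0.6  0.1]]
s [6.18070938e+02 1.36146233e+02 1.36386497e-01] 1.5909885841336404
t [6.20213204e+02 1.38585196e+02 1.46577256e-01] 1.4421022562570727
press [534.   64.5 100. ] hinge [532.5 215.8  75. ] freeedge [538.3  34.8  75. ]
normal yaw deg 8.162056127814084
[ 562.74141573 -598.34683751  150.        ] [ 709.59551063 -606.68102216  150.        ]
```

Next I move to in front of the fluted door, shutting the fingers and turning the tool square to it on the way.

```bash
python3 -m handwheel '[{"x":0.15,"y":0.2,"az":-0.016},{"x":0.15,"y":0.2,"az":-0.016},{"x":0.15,"y":0.2,"az":-0.016},{"x":0.15,"y":0.2,"az":-0.016},{"x":0.15,"y":0.2,"az":-0.016},{"x":0.15,"y":0.2,"az":-0.016},{"x":0.15,"y":0.2,"az":-0.016},{"x":0.15,"y":0.2,"az":-0.016}]' -1
python3 -m handwheel '[{"y":0.2},{"y":0.2},{"y":0.2},{"y":0.2},{"y":0.2},{"y":0.2},{"y":0.2},{"y":0.2}]'
python3 -m handwheel '[{"z":-0.067,"ax":0.006,"ay":-0.041},{"z":-0.067,"ax":0.006,"ay":-0.041},{"z":-0.067,"ax":0.006,"ay":-0.041},{"z":-0.067,"ax":0.006,"ay":-0.041},{"z":-0.067,"ax":0.006,"ay":-0.041},{"z":-0.067,"ax":0.006,"ay":-0.041},{"z":-0.067,"ax":0.006,"ay":-0.041},{"z":-0.067,"ax":0.006,"ay":-0.041}]'
python3 - <<'E'
from h import *
import cv2
s=arm.read_state();print(s["position"],R.from_quat(s["ee_rot"]).as_matrix().round(3),s["contact_force"])
a=arm.get_image("scene")[130:280,180:380,::-1];b=arm.get_image("top")[130:280,180:380,::-1]
cv2.imwrite("pics/p1.png",np.hstack([cv2.resize(i,(400,300),interpolation=2) for i in(a,b)]))
E
```

```text
[ 210.46477358 -587.88020466  203.3310786 ] [[-0.942 -0.337 -0.001]
 [-0.337  0.942  0.002]
 [ 0.     0.002 -1.   ]] [-0.07244688 -0.1727703  -0.99598454]invalid input at $[0]: expected keys x, y, z, ax, ay, az
invalid input at $[0]: expected keys x, y, z, ax, ay, az
invalid input at $[0]: expected keys x, y, z, ax, ay, az
```

View pics/p1.png

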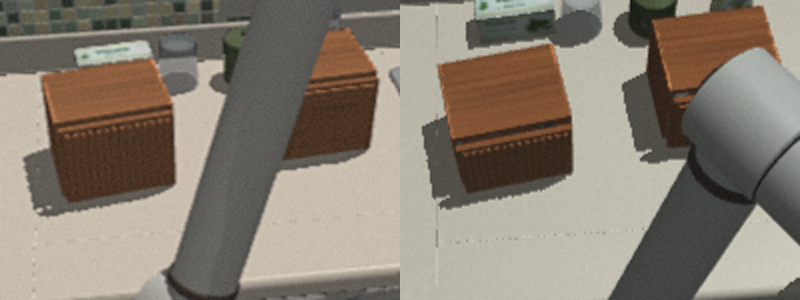

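All six keys are needed, so nothing moved. I'll retype the first two moves, then compare both doors from there before pressing.

```bash
python3 -m handwheel '[{"x":0.15,"y":0.2,"z":0,"ax":0,"ay":0,"az":-0.016},{"x":0.15,"y":0.2,"z":0,"ax":0,"ay":0,"az":-0.016},{"x":0.15,"y":0.2,"z":0,"ax":0,"ay":0,"az":-0.016},{"x":0.15,"y":0.2,"z":0,"ax":0,"ay":0,"az":-0.016},{"x":0.15,"y":0.2,"z":0,"ax":0,"ay":0,"az":-0.016},{"x":0.15,"y":0.2,"z":0,"ax":0,"ay":0,"az":-0.016},{"x":0.15,"y":0.2,"z":0,"ax":0,"ay":0,"az":-0.016},{"x":0.15,"y":0.2,"z":0,"ax":0,"ay":0,"az":-0.016}]' -1
python3 -m handwheel '[{"x":0,"y":0.2,"z":0,"ax":0,"ay":0,"az":0},{"x":0,"y":0.2,"z":0,"ax":0,"ay":0,"az":0},{"x":0,"y":0.2,"z":0,"ax":0,"ay":0,"az":0},{"x":0,"y":0.2,"z":0,"ax":0,"ay":0,"az":0},{"x":0,"y":0.2,"z":0,"ax":0,"ay":0,"az":0},{"x":0,"y":0.2,"z":0,"ax":0,"ay":0,"az":0},{"x":0,"y":0.2,"z":0,"ax":0,"ay":0,"az":0},{"x":0,"y":0.2,"z":0,"ax":0,"ay":0,"az":0}]'
python3 - <<'E'
from h import *
import cv2
s=arm.read_state();print(s["position"],R.from_quat(s["ee_rot"]).as_matrix().round(3),s["contact_force"])
a=arm.get_image("scene")[130:280,180:380,::-1];b=arm.get_image("top")[130:280,180:380,::-1]
w=arm.get_image("wrist")[:,:,::-1]
cv2.imwrite("pics/p2.png",np.vstack([np.hstack([cv2.resize(i,(400,300),interpolation=2) for i in(a,b)]),cv2.copyMakeBorder(cv2.resize(w,(400,300)),0,0,0,400,0)]))
E
```

```text
clock: 1.0
position: [451.5, -266.5, 204.4]
ee_rot: [-0.071, 0.997, -0.0, 0.0]
contact_force: [0.7, -0.3, -0.5]
gripper_width: 0.2
grasp_force: 0.0
clock: 1.8
position: [450.3, 53.2, 204.5]
ee_rot: [-0.071, 0.997, 0.0, 0.0]
contact_force: [1.2, 0.2, -0.3]
gripper_width: -0.1
grasp_force: 0.0
[450.26813431  53.21797457 204.46158763] [[-0.99  -0.142  0.   ]
 [-0.142  0.99   0.   ]
 [-0.     0.    -1.   ]] [ 1.16854433  0.15825963 -0.28435546]
```

View pics/p2.png

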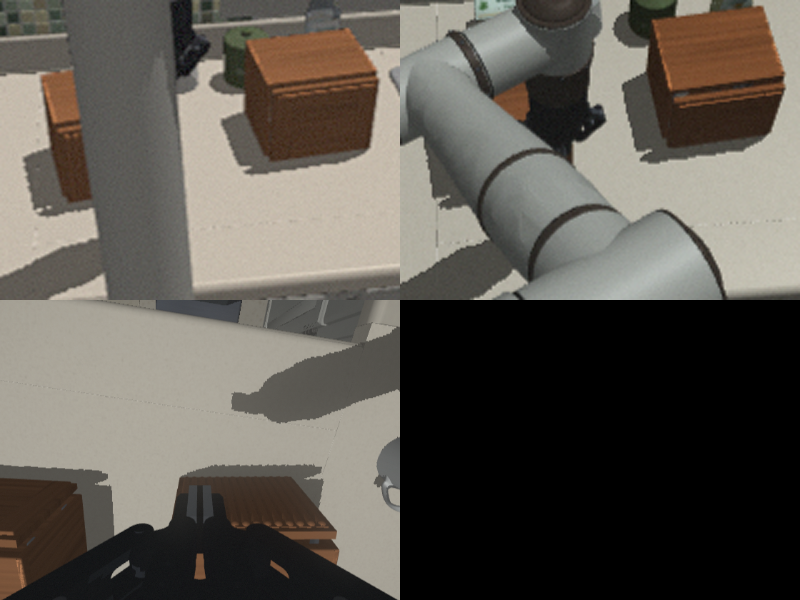

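The scene view shows the right-hand cupboard (245-375, 30-160) with a smooth framed door. The wrist view shows ribs on the left door at (180-335, 480-520), with the fingers near its free edge, so the target is right. I'll lower and tilt, then approach.

```bash
python3 -m handwheel '[{"x":0,"y":0,"z":-0.068,"ax":0.006,"ay":-0.041,"az":0},{"x":0,"y":0,"z":-0.068,"ax":0.006,"ay":-0.041,"az":0},{"x":0,"y":0,"z":-0.068,"ax":0.006,"ay":-0.041,"az":0},{"x":0,"y":0,"z":-0.068,"ax":0.006,"ay":-0.041,"az":0},{"x":0,"y":0,"z":-0.068,"ax":0.006,"ay":-0.041,"az":0},{"x":0,"y":0,"z":-0.068,"ax":0.006,"ay":-0.041,"az":0},{"x":0,"y":0,"z":-0.068,"ax":0.006,"ay":-0.041,"az":0},{"x":0,"y":0,"z":-0.068,"ax":0.006,"ay":-0.041,"az":0}]'
python3 -m handwheel '[{"x":0.035,"y":0.005,"z":0,"ax":0,"ay":0,"az":0},{"x":0.035,"y":0.005,"z":0,"ax":0,"ay":0,"az":0},{"x":0.035,"y":0.005,"z":0,"ax":0,"ay":0,"az":0},{"x":0.035,"y":0.005,"z":0,"ax":0,"ay":0,"az":0},{"x":0.035,"y":0.005,"z":0,"ax":0,"ay":0,"az":0},{"x":0.035,"y":0.005,"z":0,"ax":0,"ay":0,"az":0},{"x":0.035,"y":0.005,"z":0,"ax":0,"ay":0,"az":0},{"x":0,"y":0,"z":0,"ax":0,"ay":0,"az":0}]'
```

```text
clock: 2.75
position: [457.7, 43.3, 136.4]
ee_rot: [-0.067, 0.972, 0.013, 0.226]
contact_force: [16.3, 5.8, 9.2]
gripper_width: 0.2
grasp_force: 0.0
clock: 3.55
position: [507.6, 51.8, 136.8]
ee_rot: [-0.068, 0.972, 0.014, 0.226]
contact_force: [0.0, 0.4, 0.4]
gripper_width: 0.1
grasp_force: 0.0
```

```bash
python3 -m handwheel '[{"x":0,"y":0.007,"z":-0.035,"ax":0,"ay":0,"az":0},{"x":0,"y":0.007,"z":-0.035,"ax":0,"ay":0,"az":0},{"x":0,"y":0.007,"z":-0.035,"ax":0,"ay":0,"az":0},{"x":0,"y":0.007,"z":-0.035,"ax":0,"ay":0,"az":0},{"x":0,"y":0.007,"z":-0.035,"ax":0,"ay":0,"az":0},{"x":0,"y":0.007,"z":-0.035,"ax":0,"ay":0,"az":0},{"x":0,"y":0,"z":0,"ax":0,"ay":0,"az":0},{"x":0,"y":0,"z":0,"ax":0,"ay":0,"az":0}]'
python3 - <<'E'
from h import *
import cv2
s=arm.read_state();print(s["position"],s["joints"].round(3),s["joint_vel"].round(3),s["contact_force"])
cv2.imwrite("pics/p3.png",arm.get_image("wrist")[:,:,::-1])
E
```

```text
clock: 4.35
position: [507.6, 58.4, 117.8]
ee_rot: [-0.068, 0.975, 0.015, 0.21]
contact_force: [-0.4, -0.6, 0.5]
gripper_width: -0.1
grasp_force: 0.0
[507.63473055  58.35320039 117.81915249] [ 0.415  0.092 -0.952  0.764 -0.161 -2.581] [-0.002 -0.005 -0.002  0.001  0.001  0.001] [-0.41979398 -0.64895495  0.53478557]
```

View pics/p3.png

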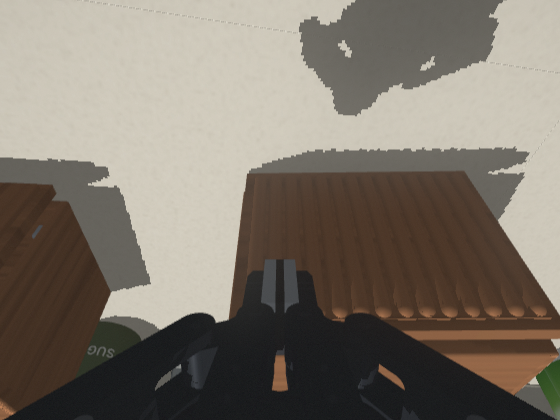

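The pose is held by joint 5's limit at -0.16, which stops the forward tilt. The wrist view shows the fingers (245-315, 265) in front of the ribbed door, about 30 mm in from its free edge (235). I'll reduce the tilt and lower.

```bash
python3 -m handwheel '[{"x":0,"y":0,"z":0,"ax":-0.005,"ay":0.033,"az":0},{"x":0,"y":0,"z":0,"ax":-0.005,"ay":0.033,"az":0},{"x":0,"y":0,"z":0,"ax":-0.005,"ay":0.033,"az":0},{"x":0,"y":0,"z":-0.02,"ax":-0.005,"ay":0.033,"az":0},{"x":0,"y":0.005,"z":-0.03,"ax":0,"ay":0,"az":0},{"x":0,"y":0.005,"z":-0.03,"ax":0,"ay":0,"az":0},{"x":0,"y":0.005,"z":-0.03,"ax":0,"ay":0,"az":0},{"x":0,"y":0,"z":0,"ax":0,"ay":0,"az":0}]'
python3 -c "
from h import *
s=arm.read_state();print(s['joints'].round(3),R.from_quat(s['ee_rot']).as_matrix().round(3))"
```

```text
clock: 5.2
position: [509.4, 56.0, 96.2]
ee_rot: [-0.068, 0.991, 0.003, 0.118]
contact_force: [-0.4, -0.6, -1.0]
gripper_width: 0.2
grasp_force: 0.0
[ 0.481  0.199 -0.67   0.19  -0.49  -2.072] [[-0.963 -0.136  0.233]
 [-0.135  0.991  0.021]
 [-0.234 -0.011 -0.972]]
```

```bash
python3 -m handwheel '[{"x":0.01,"y":0.006,"z":0,"ax":0,"ay":0,"az":0},{"x":0.01,"y":0.006,"z":0,"ax":0,"ay":0,"az":0},{"x":0.01,"y":0.006,"z":0,"ax":0,"ay":0,"az":0},{"x":0.01,"y":0.006,"z":0,"ax":0,"ay":0,"az":0},{"x":0.01,"y":0.006,"z":0,"ax":0,"ay":0,"az":0},{"x":0.01,"y":0.006,"z":0,"ax":0,"ay":0,"az":0},{"x":0,"y":0,"z":0,"ax":0,"ay":0,"az":0},{"x":0,"y":0,"z":0,"ax":0,"ay":0,"az":0}]'
```

```text
clock: 6.0
position: [523.3, 64.1, 97.8]
ee_rot: [-0.068, 0.99, 0.003, 0.12]
contact_force: [-0.0, -0.3, -0.6]
gripper_width: -0.0
grasp_force: 0.0
```

```bash
python3 -m handwheel '[{"x":0.005,"y":0,"z":0,"ax":0,"ay":0,"az":0},{"x":0.005,"y":0,"z":0,"ax":0,"ay":0,"az":0},{"x":0.005,"y":0,"z":0,"ax":0,"ay":0,"az":0},{"x":0.005,"y":0.001,"z":0,"ax":0,"ay":0,"az":0},{"x":0,"y":0,"z":0,"ax":0,"ay":0,"az":0},{"x":0,"y":0,"z":0,"ax":0,"ay":0,"az":0},{"x":0,"y":0,"z":0,"ax":0,"ay":0,"az":0},{"x":0,"y":0,"z":0,"ax":0,"ay":0,"az":0}]'
```

```text
clock: 6.8
position: [527.3, 64.4, 97.9]
ee_rot: [-0.068, 0.99, 0.003, 0.12]
contact_force: [0.2, 0.3, -0.0]
gripper_width: -0.1
grasp_force: 0.0
```

```bash
python3 -m handwheel '[{"x":0.005,"y":0,"z":0,"ax":0,"ay":0,"az":0},{"x":0.005,"y":0,"z":0,"ax":0,"ay":0,"az":0},{"x":0.005,"y":0,"z":0,"ax":0,"ay":0,"az":0},{"x":0.005,"y":0.001,"z":0,"ax":0,"ay":0,"az":0},{"x":0,"y":0,"z":0,"ax":0,"ay":0,"az":0},{"x":0,"y":0,"z":0,"ax":0,"ay":0,"az":0},{"x":0,"y":0,"z":0,"ax":0,"ay":0,"az":0},{"x":0,"y":0,"z":0,"ax":0,"ay":0,"az":0}]'
```

```text
clock: 7.6
position: [530.9, 64.2, 97.7]
ee_rot: [-0.068, 0.991, 0.003, 0.119]
contact_force: [-4.2, -2.1, 2.4]
gripper_width: 0.0
grasp_force: 2.0
```

Contact at about 5 N. I'll press on in small steps.

```bash
python3 -m handwheel '[{"x":0.005,"y":0.001,"z":0,"ax":0,"ay":0,"az":0},{"x":0.005,"y":0.001,"z":0,"ax":0,"ay":0,"az":0},{"x":0,"y":0,"z":0,"ax":0,"ay":0,"az":0},{"x":0,"y":0,"z":0,"ax":0,"ay":0,"az":0},{"x":0,"y":0,"z":0,"ax":0,"ay":0,"az":0},{"x":0,"y":0,"z":0,"ax":0,"ay":0,"az":0},{"x":0,"y":0,"z":0,"ax":0,"ay":0,"az":0},{"x":0,"y":0,"z":0,"ax":0,"ay":0,"az":0}]'
```

```text
clock: 8.4
position: [532.9, 64.4, 97.6]
ee_rot: [-0.068, 0.991, 0.003, 0.119]
contact_force: [-4.7, -3.0, 3.1]
gripper_width: -0.1
grasp_force: 2.4
```

```bash
python3 -m handwheel '[{"x":0.005,"y":0.001,"z":0,"ax":0,"ay":0,"az":0},{"x":0.005,"y":0.001,"z":0,"ax":0,"ay":0,"az":0},{"x":0,"y":0,"z":0,"ax":0,"ay":0,"az":0},{"x":0,"y":0,"z":0,"ax":0,"ay":0,"az":0},{"x":0,"y":0,"z":0,"ax":0,"ay":0,"az":0},{"x":0,"y":0,"z":0,"ax":0,"ay":0,"az":0},{"x":0,"y":0,"z":0,"ax":0,"ay":0,"az":0},{"x":0,"y":0,"z":0,"ax":0,"ay":0,"az":0}]'
```

```text
clock: 9.2
position: [534.0, 64.4, 97.5]
ee_rot: [-0.068, 0.991, 0.003, 0.118]
contact_force: [-7.7, -2.7, 5.0]
gripper_width: -0.3
grasp_force: 3.9
```

```bash
python3 -m handwheel '[{"x":0.005,"y":0.001,"z":0,"ax":0,"ay":0,"az":0},{"x":0.005,"y":0.001,"z":0,"ax":0,"ay":0,"az":0},{"x":0,"y":0,"z":0,"ax":0,"ay":0,"az":0},{"x":0,"y":0,"z":0,"ax":0,"ay":0,"az":0},{"x":0,"y":0,"z":0,"ax":0,"ay":0,"az":0},{"x":0,"y":0,"z":0,"ax":0,"ay":0,"az":0},{"x":0,"y":0,"z":0,"ax":0,"ay":0,"az":0},{"x":0,"y":0,"z":0,"ax":0,"ay":0,"az":0}]'
```

```text
clock: 10.0
position: [534.5, 64.4, 97.4]
ee_rot: [-0.068, 0.991, 0.002, 0.117]
contact_force: [-12.5, -1.0, 10.0]
gripper_width: 0.1
grasp_force: 6.7
```

It is at the hard stop, so the catch should have let go. I'll back off.

```bash
python3 -m handwheel '[{"x":-0.03,"y":-0.004,"z":0,"ax":0,"ay":0,"az":0},{"x":-0.06,"y":-0.008,"z":0,"ax":0,"ay":0,"az":0},{"x":-0.08,"y":-0.012,"z":0,"ax":0,"ay":0,"az":0},{"x":-0.08,"y":-0.012,"z":0,"ax":0,"ay":0,"az":0},{"x":-0.08,"y":-0.012,"z":0,"ax":0,"ay":0,"az":0},{"x":-0.08,"y":-0.012,"z":0,"ax":0,"ay":0,"az":0},{"x":-0.08,"y":-0.012,"z":0,"ax":0,"ay":0,"az":0},{"x":-0.08,"y":-0.012,"z":0,"ax":0,"ay":0,"az":0}]'
python3 -m handwheel '[{"x":0,"y":-0.05,"z":0.15,"ax":-0.005,"ay":0.037,"az":0},{"x":0,"y":-0.05,"z":0.15,"ax":-0.005,"ay":0.037,"az":0},{"x":0,"y":-0.05,"z":0.15,"ax":-0.005,"ay":0.037,"az":0},{"x":0,"y":-0.05,"z":0.1,"ax":-0.005,"ay":0.037,"az":0},{"x":0,"y":-0.05,"z":0,"ax":0,"ay":0,"az":0},{"x":0,"y":-0.05,"z":0,"ax":0,"ay":0,"az":0},{"x":0,"y":0,"z":0,"ax":0,"ay":0,"az":0},{"x":0,"y":0,"z":0,"ax":0,"ay":0,"az":0}]'
python3 - <<'E'
from h import *
import cv2
p=arm.camera_params("wrist")
s=arm.read_state();print(s["position"],s["joints"].round(3),R.from_quat(s["ee_rot"]).as_matrix().round(3))
print(p)
w=arm.get_image("wrist")[:,:,::-1]
cv2.imwrite("pics/w4.png",w);a=arm.get_image("scene")[130:280,160:360,::-1];b=arm.get_image("top")[130:280,160:360,::-1]
cv2.imwrite("pics/p4.png",np.vstack([np.hstack([cv2.resize(i,(400,300),interpolation=2) for i in(a,b)]),cv2.copyMakeBorder(cv2.resize(w,(400,300)),0,0,0,400,0)]))
E
```

```text
clock: 10.8
position: [423.8, 49.9, 98.6]
ee_rot: [-0.069, 0.99, 0.004, 0.121]
contact_force: [0.4, 0.2, 0.0]
gripper_width: 0.1
grasp_force: 0.0
clock: 11.6
position: [422.4, -11.4, 206.8]
ee_rot: [-0.069, 0.998, -0.004, 0.002]
contact_force: [0.0, -0.8, -0.3]
gripper_width: -0.4
grasp_force: 0.0
[422.37548693 -11.42378948 206.84129736] [ 0.369  0.026 -0.456  0.011 -1.088 -1.807] [[-0.99  -0.138  0.005]
 [-0.138  0.99  -0.009]
 [-0.004 -0.009 -1.   ]]
{'K': array([[349.76671927,   0.        , 279.46955733],
       [  0.        , 349.76671927, 208.89946295],
       [  0.        ,   0.        ,   1.        ]]), 'position': array([342.85372804, -20.70449738, 376.24484466]), 'orientation': array([0.64772539, 0.74536912, 0.11532664, 0.10759396])}
```

View pics/p4.png

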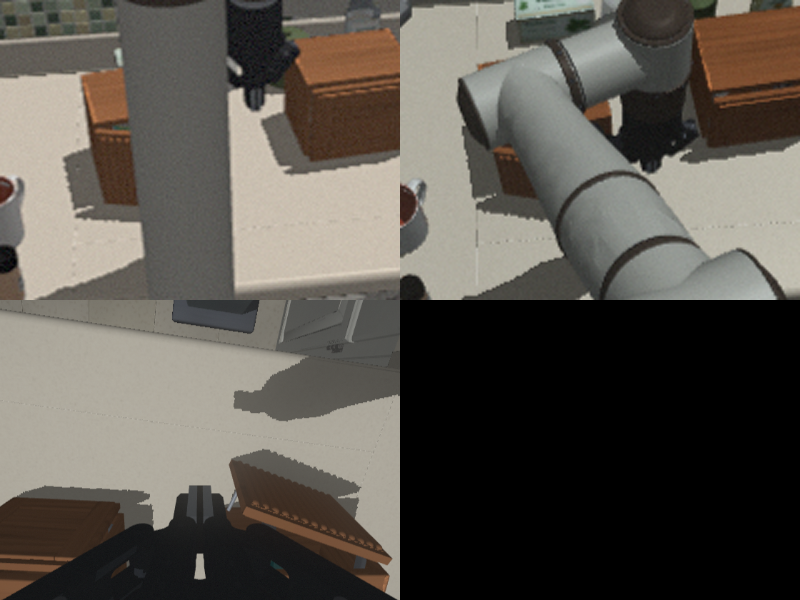

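The door is ajar: the wrist view shows the ribbed face swung out, with its lower free corner near (232,460) and its top rib edge from about (243,490) to (388,560). I'll fit the door angle against the wrist picture.

```bash
python3 - <<'E'
from h import *
import cv2
c={'K':np.array([[349.767,0,279.47],[0,349.767,208.899],[0,0,1]]),'position':np.array([342.854,-20.704,376.245]),'orientation':np.array([0.64772539,0.74536912,0.11532664,0.10759396])}
w=cv2.imread("pics/w4.png")
H=np.array([532.5,215.8,0]);yaw=.1425
def door(th,H=H):
    r=R.from_euler('z',yaw-th)  # free edge swings to -x
    P=np.array([[-20,0,146],[-20,-180,146],[0,-180,146],[0,0,146],[-20,-180,4],[-20,0,4]])
    return r.apply(P)+H
print(R.from_euler('z',yaw-.4).apply([0,-180,0])+H)
for th,col in((.4,(0,255,0)),):
    q=proj(door(th),c).round(1);print(th,q.tolist())
    for u in q: cv2.circle(w,tuple(int(v) for v in u),2,col,-1)
U=np.array([[75,95,150],[-75,95,150],[-75,-95,150],[75,-95,150]])
for u in proj(R.from_euler('z',yaw).apply(U)+[619.5,137.4,0],c): cv2.circle(w,tuple(int(v) for v in u),2,(255,0,0),-1)
w=w[200:420,280:560]
cv2.imwrite("pics/c5.png",cv2.resize(w,(764,600),interpolation=2))
E
```

```text
[486.6605203  41.7346614   0.       ]
0.4 [[552.8, 360.4], [349.9, 282.3], [338.2, 303.8], [537.8, 378.7], [327.2, 218.0], [465.1, 273.7]]
```

View pics/c5.png

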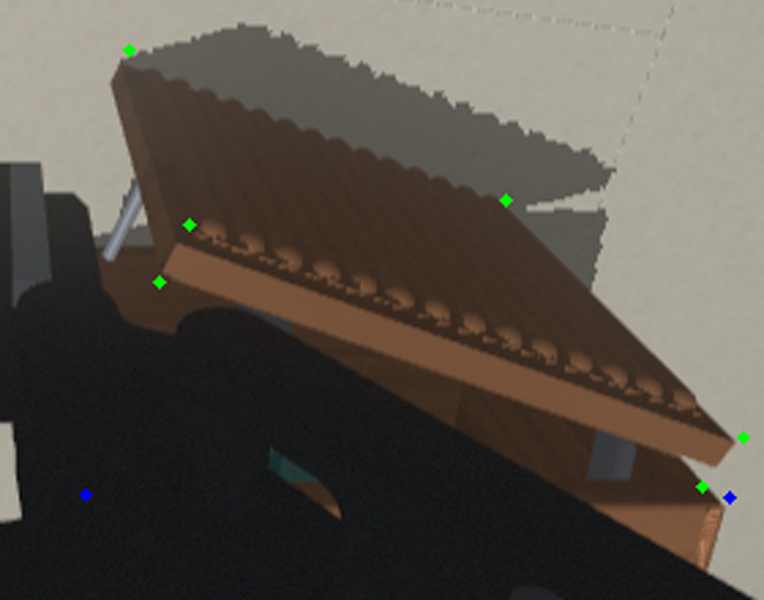

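The model at 0.4 rad matches to within about 4 mm: free top corner predicted at (160,282), seen at (165,275). I'll move above the gap, then lower the fingers in behind the door, keeping the tips at z≈104.

```bash
python3 -m handwheel '[{"x":0.075,"y":0.06,"z":0,"ax":0,"ay":0,"az":0},{"x":0.075,"y":0.06,"z":0,"ax":0,"ay":0,"az":0},{"x":0.075,"y":0.06,"z":0,"ax":0,"ay":0,"az":0},{"x":0.075,"y":0.06,"z":0,"ax":0,"ay":0,"az":0},{"x":0.075,"y":0.06,"z":0,"ax":0,"ay":0,"az":0},{"x":0.075,"y":0.06,"z":0,"ax":0,"ay":0,"az":0},{"x":0.075,"y":0.06,"z":0,"ax":0,"ay":0,"az":0},{"x":0,"y":0,"z":0,"ax":0,"ay":0,"az":0}]'
python3 - <<'E'
from h import *
s=arm.read_state();print(s["position"],s["joints"].round(3),R.from_quat(s["ee_rot"]).as_matrix().round(3))
E
```

```text
clock: 12.55
position: [530.5, 75.0, 207.0]
ee_rot: [-0.07, 0.998, -0.004, 0.003]
contact_force: [0.2, -0.6, -0.8]
gripper_width: 0.2
grasp_force: 0.0
[530.45695829  74.97754055 207.01100629] [ 0.45   0.228 -0.215  0.012 -1.125 -1.885] [[-0.99  -0.14   0.007]
 [-0.14   0.99  -0.008]
 [-0.005 -0.009 -1.   ]]
```

```bash
python3 -m handwheel '[{"x":-0.005,"y":-0.005,"z":-0.05,"ax":0,"ay":0,"az":0},{"x":-0.005,"y":0,"z":-0.05,"ax":0,"ay":0,"az":0},{"x":0,"y":0,"z":-0.05,"ax":0,"ay":0,"az":0},{"x":0,"y":0,"z":-0.05,"ax":0,"ay":0,"az":0},{"x":0,"y":0,"z":-0.05,"ax":0,"ay":0,"az":0},{"x":0,"y":0,"z":-0.05,"ax":0,"ay":0,"az":0},{"x":0,"y":0,"z":-0.03,"ax":0,"ay":0,"az":0},{"x":0,"y":0,"z":0,"ax":0,"ay":0,"az":0}]'
```

```text
clock: 13.35
position: [525.7, 71.7, 140.7]
ee_rot: [-0.069, 0.998, -0.005, 0.002]
contact_force: [-0.1, 0.4, 0.0]
gripper_width: -0.1
grasp_force: 0.0
```

```bash
python3 -m handwheel '[{"x":0,"y":0,"z":-0.03,"ax":0,"ay":0,"az":0},{"x":0,"y":0,"z":-0.03,"ax":0,"ay":0,"az":0},{"x":0,"y":0,"z":-0.03,"ax":0,"ay":0,"az":0},{"x":0,"y":0,"z":-0.03,"ax":0,"ay":0,"az":0},{"x":0,"y":0,"z":-0.03,"ax":0,"ay":0,"az":0},{"x":0,"y":0,"z":-0.03,"ax":0,"ay":0,"az":0},{"x":0,"y":0,"z":0,"ax":0,"ay":0,"az":0},{"x":0,"y":0,"z":0,"ax":0,"ay":0,"az":0}]'
```

```text
clock: 14.15
position: [526.4, 71.9, 105.8]
ee_rot: [-0.069, 0.998, -0.004, 0.003]
contact_force: [1.2, -0.1, -0.2]
gripper_width: 0.2
grasp_force: 0.0
```

```bash
python3 -m handwheel '[{"x":-0.035,"y":0.008,"z":0,"ax":0,"ay":0,"az":0},{"x":-0.035,"y":0.009,"z":0,"ax":0,"ay":0,"az":0},{"x":-0.035,"y":0.01,"z":0,"ax":0,"ay":0,"az":0},{"x":-0.035,"y":0.012,"z":0,"ax":0,"ay":0,"az":0},{"x":-0.035,"y":0.013,"z":0,"ax":0,"ay":0,"az":0},{"x":-0.035,"y":0.014,"z":0,"ax":0,"ay":0,"az":0},{"x":-0.035,"y":0.015,"z":0,"ax":0,"ay":0,"az":0},{"x":0,"y":0,"z":0,"ax":0,"ay":0,"az":0}]'
python3 -m handwheel '[{"x":-0.025,"y":0.015,"z":0,"ax":0,"ay":0,"az":0},{"x":-0.025,"y":0.015,"z":0,"ax":0,"ay":0,"az":0},{"x":-0.025,"y":0.015,"z":0,"ax":0,"ay":0,"az":0},{"x":-0.025,"y":0.016,"z":0,"ax":0,"ay":0,"az":0},{"x":-0.025,"y":0.017,"z":0,"ax":0,"ay":0,"az":0},{"x":-0.025,"y":0.018,"z":0,"ax":0,"ay":0,"az":0},{"x":-0.025,"y":0.019,"z":0,"ax":0,"ay":0,"az":0},{"x":0,"y":0,"z":0,"ax":0,"ay":0,"az":0}]'
```

```text
clock: 14.95
position: [476.3, 88.5, 105.9]
ee_rot: [-0.07, 0.998, -0.004, 0.003]
contact_force: [0.4, 0.0, 0.2]
gripper_width: -0.0
grasp_force: 0.0
clock: 15.75
position: [442.1, 111.8, 106.2]
ee_rot: [-0.07, 0.998, -0.004, 0.003]
contact_force: [0.9, 1.2, 2.1]
gripper_width: -0.2
grasp_force: 1.1
```

```bash
python3 -m handwheel '[{"x":-0.02,"y":0.021,"z":0,"ax":0,"ay":0,"az":0},{"x":-0.02,"y":0.022,"z":0,"ax":0,"ay":0,"az":0},{"x":-0.02,"y":0.023,"z":0,"ax":0,"ay":0,"az":0},{"x":-0.02,"y":0.024,"z":0,"ax":0,"ay":0,"az":0},{"x":-0.02,"y":0.025,"z":0,"ax":0,"ay":0,"az":0},{"x":-0.02,"y":0.025,"z":0,"ax":0,"ay":0,"az":0},{"x":-0.02,"y":0.025,"z":0,"ax":0,"ay":0,"az":0},{"x":0,"y":0,"z":0,"ax":0,"ay":0,"az":0}]'
python3 -m handwheel '[{"x":-0.012,"y":0.025,"z":0,"ax":0,"ay":0,"az":0},{"x":-0.012,"y":0.025,"z":0,"ax":0,"ay":0,"az":0},{"x":-0.012,"y":0.025,"z":0,"ax":0,"ay":0,"az":0},{"x":-0.012,"y":0.025,"z":0,"ax":0,"ay":0,"az":0},{"x":-0.01,"y":0.025,"z":0,"ax":0,"ay":0,"az":0},{"x":-0.01,"y":0.025,"z":0,"ax":0,"ay":0,"az":0},{"x":0,"y":0,"z":0,"ax":0,"ay":0,"az":0},{"x":0,"y":0,"z":0,"ax":0,"ay":0,"az":0}]'
```

```text
clock: 16.55
position: [414.4, 145.1, 106.2]
ee_rot: [-0.07, 0.998, -0.004, 0.003]
contact_force: [2.4, 1.2, 5.0]
gripper_width: 0.1
grasp_force: 2.5
clock: 17.35
position: [401.2, 174.5, 106.4]
ee_rot: [-0.069, 0.998, -0.004, 0.003]
contact_force: [2.3, 0.3, 8.3]
gripper_width: 0.2
grasp_force: 3.3
```

There is an upward force of 8 N, probably the linkage touching the door top. I'll raise 12 mm, look at the force, then finish.

```bash
python3 -m handwheel '[{"x":0,"y":-0.01,"z":0,"ax":0,"ay":0,"az":0},{"x":0,"y":-0.01,"z":0.02,"ax":0,"ay":0,"az":0},{"x":0,"y":0,"z":0.02,"ax":0,"ay":0,"az":0},{"x":0,"y":0,"z":0.02,"ax":0,"ay":0,"az":0},{"x":0,"y":0.01,"z":0,"ax":0,"ay":0,"az":0},{"x":0,"y":0.01,"z":0,"ax":0,"ay":0,"az":0},{"x":0,"y":0.01,"z":0,"ax":0,"ay":0,"az":0},{"x":0,"y":0,"z":0,"ax":0,"ay":0,"az":0}]'
python3 - <<'E'
from h import *
import cv2
p=arm.camera_params("wrist");print(arm.read_state()["position"]);w=arm.get_image("wrist")[:,:,::-1].copy()
b=arm.get_image("top")[120:270,160:360,::-1]
a=arm.get_image("scene")[120:270,160:360,::-1]
for H,th,col in(((535.5,216.2,0),1.5,(0,0,255)),((535.5,216.2,0),1.57,(0,255,0))):
    P=np.array([[-20,-180,146],[0,-180,146],[-20,-180,4],[-20,-60,146],[0,-60,146],[-20,-60,4]])
    for u in proj(R.from_euler('z',.1425-th).apply(P)+H,p): cv2.circle(w,tuple(int(v) for v in u),3,col,-1)
cv2.imwrite("pics/p6.png",np.hstack([w,cv2.copyMakeBorder(np.vstack([cv2.resize(i,(240,180)) for i in(a,b)]),0,60,0,0,0)]))
E
```

```text
clock: 18.15
position: [400.6, 176.3, 117.7]
ee_rot: [-0.069, 0.998, -0.004, 0.003]
contact_force: [-0.2, -0.7, -0.9]
gripper_width: 0.2
grasp_force: 0.0
[400.61476735 176.31753339 117.67523683]
```

View pics/p6.png

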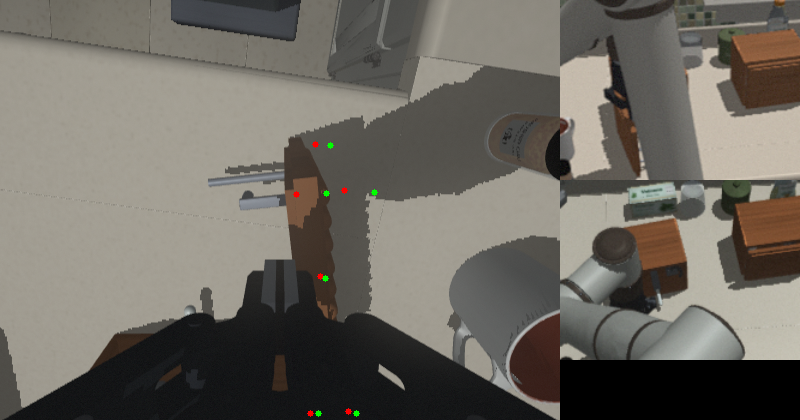

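The wrist view shows the door's free top edge from about (290,180) to (330,192). The model gives (296,195)/(344,190) at 1.5 rad and (326,193)/(374,192) at 1.57, so the door stands near 1.47. The mug at (450-560, 230-400) is clear, and the pins are at (210-285, 180-205). About 10 mm more is needed, and with the tool raised the force is zero.

```bash
python3 -m handwheel '[{"x":-0.003,"y":0.01,"z":0,"ax":0,"ay":0,"az":0},{"x":-0.003,"y":0.01,"z":0,"ax":0,"ay":0,"az":0},{"x":-0.003,"y":0.01,"z":0,"ax":0,"ay":0,"az":0},{"x":0,"y":0.01,"z":0,"ax":0,"ay":0,"az":0},{"x":0,"y":0.005,"z":0,"ax":0,"ay":0,"az":0},{"x":0,"y":0,"z":0,"ax":0,"ay":0,"az":0},{"x":0,"y":0,"z":0,"ax":0,"ay":0,"az":0},{"x":0,"y":0,"z":0,"ax":0,"ay":0,"az":0}]'
python3 - <<'E'
from h import *
import cv2
p=arm.camera_params("wrist");w=arm.get_image("wrist")[:,:,::-1].copy()
cv2.imwrite("pics/w7.png",w)
v=R.from_quat(p["orientation"]);
for th in(1.4,1.5,1.57,1.6):
    P=np.array([[-20,-180,146],[0,-180,146],[-20,-180,4]])
    print(th,proj(R.from_euler('z',.1425-th).apply(P)+[535.5,216.2,0],p).round(0).tolist())
# brown mask extents per row
hsv=cv2.cvtColor(w,cv2.COLOR_BGR2HSV)
m=(hsv[:,:,0]<18)&(hsv[:,:,1]>90)&(hsv[:,:,2]>25)
for r in range(110,260,8):
    x=np.where(m[r,200:440])[0]+200
    print(r,(x.min(),x.max(),len(x)) if len(x) else None,end=' ')
w6=cv2.imread("pics/p6.png")[:,:560];hsv=cv2.cvtColor(w6,cv2.COLOR_BGR2HSV)
m=(hsv[:,:,0]<18)&(hsv[:,:,1]>90)&(hsv[:,:,2]>25)
print("\nold")
for r in range(110,260,8):
    x=np.where(m[r,200:440])[0]+200
    print(r,(x.min(),x.max(),len(x)) if len(x) else None,end=' ')
E
```

```text
clock: 19.1
position: [399.0, 185.2, 117.9]
ee_rot: [-0.069, 0.998, -0.004, 0.003]
contact_force: [-0.2, -0.8, -0.3]
gripper_width: -0.0
grasp_force: 0.0
1.4 [[280.0, 192.0], [233.0, 200.0], [281.0, 145.0]]
1.5 [[323.0, 192.0], [275.0, 195.0], [304.0, 145.0]]
1.57 [[353.0, 194.0], [305.0, 194.0], [320.0, 146.0]]
1.6 [[366.0, 195.0], [318.0, 194.0], [326.0, 147.0]]
110 None 118 None 126 None 134 None 142 None 150 None 158 None 166 None 174 None 182 (np.int64(290), np.int64(314), 25) 190 (np.int64(282), np.int64(321), 38) 198 (np.int64(282), np.int64(324), 41) 206 (np.int64(283), np.int64(320), 35) 214 (np.int64(284), np.int64(323), 30) 222 (np.int64(284), np.int64(325), 29) 230 (np.int64(295), np.int64(321), 14) 238 (np.int64(303), np.int64(321), 11) 246 (np.int64(295), np.int64(325), 14) 254 (np.int64(296), np.int64(316), 16) 
old
110 None 118 None 126 None 134 None 142 (np.int64(313), np.int64(317), 5) 150 None 158 None 166 None 174 None 182 (np.int64(293), np.int64(317), 25) 190 (np.int64(285), np.int64(347), 47) 198 (np.int64(286), np.int64(328), 42) 206 (np.int64(287), np.int64(324), 33) 214 (np.int64(288), np.int64(326), 32) 222 (np.int64(289), np.int64(330), 32) 230 (np.int64(303), np.int64(325), 12) 238 (np.int64(300), np.int64(329), 18) 246 (np.int64(300), np.int64(332), 23) 254 (np.int64(307), np.int64(329), 16)
```

From the edge pixels the door stands at about 1.52. I'll push about 8 mm more.

```bash
python3 -m handwheel '[{"x":0,"y":0.01,"z":0,"ax":0,"ay":0,"az":0},{"x":0,"y":0.01,"z":0,"ax":0,"ay":0,"az":0},{"x":0,"y":0.01,"z":0,"ax":0,"ay":0,"az":0},{"x":0,"y":0.01,"z":0,"ax":0,"ay":0,"az":0},{"x":0,"y":0,"z":0,"ax":0,"ay":0,"az":0},{"x":0,"y":0,"z":0,"ax":0,"ay":0,"az":0},{"x":0,"y":0,"z":0,"ax":0,"ay":0,"az":0},{"x":0,"y":0,"z":0,"ax":0,"ay":0,"az":0}]'
cat > ang.py <<'E'
from h import *
import cv2
p=arm.camera_params("wrist");w=arm.get_image("wrist")[:,:,::-1].copy()
cv2.imwrite("pics/w8.png",w)
for th in(1.5,1.57,1.6):
    P=np.array([[-20,-180,146],[0,-180,146],[-20,-180,4]])
    print(th,proj(R.from_euler('z',.1425-th).apply(P)+[535.5,216.2,0],p).round(0).tolist())
hsv=cv2.cvtColor(w,cv2.COLOR_BGR2HSV)
m=(hsv[:,:,0]<18)&(hsv[:,:,1]>90)&(hsv[:,:,2]>25)
for r in range(174,260,8):
    x=np.where(m[r,200:440])[0]+200
    print(r,(int(x.min()),int(x.max()),len(x)) if len(x) else None,end=' ')
E
python3 ang.py
```

```text
clock: 19.95
position: [399.0, 193.2, 117.9]
ee_rot: [-0.069, 0.998, -0.004, 0.003]
contact_force: [-0.0, -0.5, 0.5]
gripper_width: 0.3
grasp_force: 0.0
1.5 [[304.0, 189.0], [256.0, 192.0], [294.0, 143.0]]
1.57 [[334.0, 191.0], [286.0, 191.0], [310.0, 144.0]]
1.6 [[347.0, 193.0], [299.0, 191.0], [317.0, 145.0]]
174 (295, 295, 1) 182 (295, 320, 26) 190 (286, 328, 43) 198 (286, 328, 39) 206 (286, 322, 34) 214 (286, 326, 34) 222 (286, 328, 33) 230 (298, 323, 14) 238 (300, 318, 12) 246 (301, 325, 16) 254 (299, 321, 19)
```

The door's back edge now runs at constant column 286 (rows 190-222), exactly the 1.57 prediction. I'll withdraw sideways, then up, and check.

```bash
python3 -m handwheel '[{"x":0,"y":-0.06,"z":0,"ax":0,"ay":0,"az":0},{"x":0,"y":-0.1,"z":0,"ax":0,"ay":0,"az":0},{"x":0,"y":-0.1,"z":0.1,"ax":0,"ay":0,"az":0},{"x":0,"y":-0.05,"z":0.15,"ax":0,"ay":0,"az":0},{"x":0,"y":-0.05,"z":0.15,"ax":0,"ay":0,"az":0},{"x":0,"y":-0.05,"z":0.1,"ax":0,"ay":0,"az":0},{"x":0,"y":0,"z":0,"ax":0,"ay":0,"az":0},{"x":0,"y":0,"z":0,"ax":0,"ay":0,"az":0}]'
python3 -m handwheel '[{"x":0,"y":0,"z":0,"ax":0,"ay":0,"az":0},{"x":0,"y":0,"z":0,"ax":0,"ay":0,"az":0},{"x":0,"y":0,"z":0,"ax":0,"ay":0,"az":0},{"x":0,"y":0,"z":0,"ax":0,"ay":0,"az":0},{"x":0,"y":0,"z":0,"ax":0,"ay":0,"az":0},{"x":0,"y":0,"z":0,"ax":0,"ay":0,"az":0},{"x":0,"y":0,"z":0,"ax":0,"ay":0,"az":0},{"x":0,"y":0,"z":0,"ax":0,"ay":0,"az":0}]'
sed -i 's/range(174,260,8)/range(160,330,10)/;s/200:440\])\[0\]+200/280:520])[0]+280/' ang.py; python3 ang.py
```

```text
clock: 20.8
position: [398.5, 110.5, 217.7]
ee_rot: [-0.069, 0.998, -0.004, 0.003]
contact_force: [0.2, -0.1, -0.1]
gripper_width: -0.4
grasp_force: 0.0
clock: 21.6
position: [399.0, 111.2, 217.9]
ee_rot: [-0.069, 0.998, -0.004, 0.003]
contact_force: [0.9, 0.4, -0.8]
gripper_width: -0.2
grasp_force: 0.0
1.5 [[412.0, 168.0], [383.0, 170.0], [366.0, 141.0]]
1.57 [[430.0, 169.0], [402.0, 169.0], [378.0, 142.0]]
1.6 [[438.0, 170.0], [409.0, 169.0], [383.0, 143.0]]
160 None 170 (368, 368, 1) 180 (370, 370, 1) 190 (365, 375, 8) 200 (365, 379, 12) 210 (365, 385, 11) 220 (363, 416, 25) 230 (366, 413, 40) 240 (368, 412, 41) 250 (361, 413, 47) 260 (358, 411, 52) 270 (354, 408, 54) 280 (352, 519, 60) 290 (315, 519, 70) 300 (317, 519, 98) 310 (322, 519, 76) 320 (333, 402, 32)
```

```bash
python3 - <<'E'
from h import *
import cv2
p=arm.camera_params("wrist");w=cv2.imread("pics/w8.png").astype(float)
for th in(1.45,1.5,1.57,1.6):
    for X in(-20,0):
        P=np.array([[X,-r,146] for r in(180,150,120,90,60,30)],float)
        print(th,X,proj(R.from_euler('z',.1425-th).apply(P)+[535.5,216.2,0],p).round(0).astype(int).tolist())
m=(w[:,:,2]>1.45*w[:,:,0])&(w[:,:,2]>20)
for r in range(150,320,10):
    print(r,''.join('#' if v else '.' for v in m[r,330:450:2]))
E
```

```text
1.45 -20 [[399, 168], [400, 208], [401, 246], [401, 281], [402, 314], [403, 345]]
1.45 0 [[370, 171], [372, 212], [374, 249], [376, 284], [377, 317], [378, 347]]
1.5 -20 [[412, 168], [411, 209], [409, 247], [407, 282], [406, 315], [405, 346]]
1.5 0 [[383, 170], [383, 211], [382, 248], [381, 284], [381, 316], [380, 347]]
1.57 -20 [[430, 169], [425, 210], [420, 248], [415, 283], [411, 316], [407, 347]]
1.57 0 [[402, 169], [397, 210], [393, 248], [390, 283], [386, 316], [383, 347]]
1.6 -20 [[438, 170], [431, 211], [425, 249], [419, 284], [413, 317], [408, 348]]
1.6 0 [[409, 169], [404, 210], [398, 248], [393, 283], [388, 316], [384, 347]]
150 ...........................#....#...........................
160 .........................#...#..#..#.#.#######..............
170 ..................###.#.........######.#######..............
180 ....................#..........##.###.#####.#...............
190 ..............#########........##.###.#######...............
200 ................##########....##.###.######.................
210 ...............##############...####.######.................
220 .............#.#################.##.########................
230 .............#.############################.................
240 ..............############################..................
250 ............##############################..................
260 ............#############################...................
270 ............############################....................
280 ...........#############################....................
290 .###########.###########################....................
300 ##############.########################.....................
310 ########....##########################......................
```

```bash
python3 -c "
from bench import arm
print(arm.job_done())"
```

```text
the job is handed in; nothing more can be done
None
```

I pressed the fluted door in until its catch let go. It sprang ajar, I pushed it from behind to about 1.56 rad (roughly square), backed the arm clear and handed the job in. During the push the gripper pressed on the door with about 8 N upward, probably on its top edge, until I raised it. I did not check the loose items with a final picture.

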